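Set out the piled ingredients for a batch

ROBOT

A 6-joint arm with a two-finger parallel gripper is mounted at the origin on the work surface. World frame = base frame: x ahead of the robot, y to its left, z up, the work surface at z = 0. Lengths are in mm, angles in rad, forces in N, time in s.
With the tool pointing down it reaches from about 350 to 775 mm from the base axis. Payload 7.3 kg.
Tool frame: the origin (TCP) lies at the very end of the fingers, on their centre line; the grasp point (between the pads) lies bot.grip_point_offset behind it (bot.grip_point_offset is the distance from the TCP to the grasp point, in mm); z points along the fingers, y is the line along which they close (so a half turn about z gives the same grasp; the last joint's range is limited). The gripper opens to 92 mm and grips with 3 to 60 N. Pads are 19 mm wide; open, the fingers measure 130 mm over their backs; the gripper's body (75 mm by 190 mm) begins 47 mm behind the grasp point.
Start: joints at [-1.402, 0.342, 1.524, -0, 1.275, -0.146], TCP at [162.576, -499.213, 226.741] pointing down, gripper open.
Joint ranges: [-2.53, 2.53], [-0.77, 2.02], [0.04, 2.7], [-1, 4.14], [0.28, 2.66], [-3.11, 3.11]. Speed limits (rad/s): [2.57, 2.57, 3.14, 3.14, 3.14, 3.14].

INTERFACE

Orientations are given as [roll, pitch, yaw] about the fixed x, y, z axes, in that order (R = Rz(yaw) Ry(pitch) Rx(roll)).
In Python, from plant import bot gives the robot as it stands. The module is installed in compiled form; this text tells all that it offers.
- The arm moves only by the tool carry_out, never from a script. Its argument "plan" is a list of rows, each an object of numbers: "tx", "ty", "tz": the shift along the world's x, y, z in mm; "rx", "ry", "rz": the turn, a rotation vector about the world's x, y, z in rad. A call has 1 to 12 rows; each row shifts and turns the commanded pose from where the row before left it; what a row does not reach is not made up. A row lasts 1/10 s, in which the tool goes at most 50 mm and 8.59 degrees, less where a joint would pass 70% of its speed; a pose out of reach is approached as far as the arm can. A call with a gripper value outside its range is refused whole. "gripper" is the closure, from 0 (fully open) to 1 (shut), set as the call begins (left out, the last holds). The fingers move at their own pace and stop on an object; the grip force is fixed at half the most. Time passes only in rows, so rows that do not move let the fingers close. It gives the time, the measured TCP pose, the force, the opening and the grip force at its end, in the units of the state.
- bot.get_obs(): the state, without advancing time (a new reading comes with each control period).
- bot.capture(name): name is "scene" or "top" or "wrist"; returns the picture (480x640x3 uint8, red, green, blue); there is no depth.
- bot.camera_model(name): a dict with "camera_matrix" (3x3 intrinsics, pixels), "R" (3x3) and "t" (3): a world point X has camera coordinates R X + t. Camera axes: x right, y down, z forward; pixel columns grow to the right and rows downward; lengths in mm; the calibration is good to about 2 mm. The wrist camera is an equidistant fisheye: a pixel r from the principal point sees the ray r / f radians off the axis. A picture is of the moment at which its call begins: read the wrist's pose just before it. camera_model takes no time and is no camera call; for the wrist camera it gives the pose at the moment of the call.
- bot.close_job(): hands the job in; it is judged then, once.
The state is a dict: "time": time; "joint_positions": joint angles; "dq": joint speeds; "tau": joint torques, N m; "tool_pos": TCP position; "tcp_rot": TCP orientation; "contact_force": force on the tool from outside, world axes, zero at the start; "moment": the same for the moment, N m; "grip_width": finger opening in mm; "finger_force": force on a finger pad.
Only numpy, scipy, OpenCV 4.12 (cv2) and the standard library are available. Lean on these libraries where they do the work, as an engineer would, in place of code of your own. Each camera call takes 0.05 s, during which the arm holds its last target. There are 200 camera calls.

TASK

The ingredients have come out of the fridge piled on the black tray: take the pile apart and set them out for the next batch. Stand the round aluminium tin in the middle of the hotplate's disc, the square white tub in the middle of the balance pan, the amber glass jar in the middle of the round cork mat and the small white pot in the middle of the shallow square wooden dish. Keep every container upright, set each down gently without dropping it, and leave the brown bottle and the steel beaker where they stand.

Things in the scene. Friction and masses are not known exactly. Their poses are not given: they have to be found in the camera images.
- tub_mid (a point): Centre (half-way up) of the square white plastic tub with a flat lid, 60 x 60 x 44 mm high; x and y axes square to its sides; z up. Loose, under 0.25 kg. At the start it stands on the black tray, either at the bottom of the pile or on its own beside it; the pile and the lone container are 120 mm apart, centre to centre, on a flat 240 x 130 mm black tray 6 mm thick.
- tin_mid (a point): Centre (half-way up) of the round bare aluminium tin, 60 mm diameter, 44 mm high; z up. Loose, under 0.25 kg. At the start it stands on the black tray, either at the bottom of the pile or on its own beside it; the pile and the lone container are 120 mm apart, centre to centre, on a flat 240 x 130 mm black tray 6 mm thick.
- jar_mid (a point): Centre (half-way up) of the round amber glass jar with a flat black lid, 46 mm diameter, 46 mm high; z up. Loose, under 0.25 kg. At the start it is the middle one of the pile of three, standing on the tub or the tin; the pile and the lone container are 120 mm apart, centre to centre, on a flat 240 x 130 mm black tray 6 mm thick.
- pot_mid (a point): Centre (half-way up) of the small round white plastic pot with a flat lid, 32 mm diameter, 40 mm high; z up. Loose, under 0.25 kg. At the start it tops the pile, standing on the jar; the pile and the lone container are 120 mm apart, centre to centre, on a flat 240 x 130 mm black tray 6 mm thick.
- hotplate_top (a point): Centre of the upper face (48 mm above the bench) of the dark round heating disc, 110 mm diameter, 8 mm proud of a white hotplate 145 x 140 mm; its knob side is along its own -x. Cold, fixed.
- balance_top (a point): Centre of the upper face (48 mm above the bench) of the steel weighing pan, 105 x 125 mm (x, y), of a grey bench balance 145 x 140 mm whose display is along its own -x. Fixed, the pan does not give.
- mat_top (a point): Centre of the upper face of a round cork mat, 100 mm diameter, 10 mm thick, fixed on the bench.
- dish_top (a point): Centre of the inner floor (4 mm above the bench) of a shallow square wooden dish, 120 x 120 mm outside, rim 3 mm thick and 12 mm high above the bench. Fixed.
- bottle_mid (a point): Centre of a closed brown bottle with a paper label, 54 mm diameter, 120 mm high, standing loose on the bench. Not to be moved.
- beaker_mid (a point): Centre of an open steel beaker, 70 mm wide at the rim, 85 mm high, standing loose and empty on the bench. Not to be moved.
Things that resemble listed ones, but are neither listed nor needed, are in the scene too. Leave any pink look-alike of the part that bears tin_mid alone. Leave any pink or turquoise look-alike of the part that bears dish_top alone.

How it is judged (in metres and radians):
At the end, for the whole second after the job is handed in: Tin on hotplate disc, tub on balance pan, jar on cork mat, pot in dish, each resting directly on it, at rest, upright within 0.1 rad and within 15 mm of the middle; none ever tipped past 0.6 rad or dropped (about 25 mm); bottle and beaker shifted by less than 25 mm (horizontal distance between tub_mid and balance_top below 0.015 m and z of tub_mid in the frame of balance_top below 0.027 m and angle between each of tub_mid, tin_mid, jar_mid, pot_mid's own z axis and vertical below 0.1 rad and linear speed of each of tub, tin, jar, pot below 0.02 m/s and contact force between tub and balance above 0.1 N and horizontal distance between tin_mid and hotplate_top below 0.015 m and z of tin_mid in the frame of hotplate_top below 0.027 m and contact force between tin and hotplate above 0.1 N and horizontal distance between jar_mid and mat_top below 0.015 m and z of jar_mid in the frame of mat_top below 0.028 m and contact force between jar and mat above 0.1 N and horizontal distance between pot_mid and dish_top below 0.015 m and z of pot_mid in the frame of dish_top below 0.025 m and contact force between pot and dish above 0.1 N); the robot touches nothing.
It fails at once if a container is tipped over (angle between any of tub_mid, tin_mid, jar_mid, pot_mid's own z axis and vertical above 0.6 rad).
It fails at once if a container is dropped or thrown (moves faster than 0.7 m/s, a fall of 25 mm, with no finger on it) ((linear speed of tub above 0.7 m/s and contact force between tub and the fingers below 0.05 N) or (linear speed of tin above 0.7 m/s and contact force between tin and the fingers below 0.05 N) or (linear speed of jar above 0.7 m/s and contact force between jar and the fingers below 0.05 N) or (linear speed of pot above 0.7 m/s and contact force between pot and the fingers below 0.05 N)).
It fails at once if the bottle is shifted by more than 25 mm (distance of bottle_mid from where it was at the start of the episode above 0.025 m).
It fails at once if the beaker is shifted by more than 25 mm (distance of beaker_mid from where it was at the start of the episode above 0.025 m).
It also fails if it takes over 120 s, if anything falls off the work surface, if the arm or the gripper's body presses on something with over 40 N, if the wrist force passes 120 N, or if a joint passes its speed limit or range.

## Working session

There is one attempt and no reset: what is moved stays moved. The work goes in short steps, Python scripts to look and compute and a tool call to move; the robot and the scene stay as the last step left them, time stands still between calls to the robot, and variables do not carry over. Pictures are saved under pics/ and viewed, at most 14 in all, crops included, and the job is handed in when it is done.

Besides the shell and the picture viewer there is one more tool, called after ">>>" as a command line: name --argument value ..., lists and objects as JSON in quotes. carry_out: Moves the arm, as the interface text tells. Its arguments: {"type":"object","properties":{"plan":{"type":"array"},"gripper":{"type":"number"}},"required":["plan"]}

```bash
mkdir -p pics; python3 - <<'E'
from plant import bot
import cv2,numpy as np
for n in("scene","top"):
    cv2.imwrite(f"pics/{n}0.png",bot.capture(n)[:,:,::-1])
    m=bot.camera_model(n);print(n,np.round(m["camera_matrix"],1).tolist(),np.round(m["R"],3).tolist(),np.round(m["t"],1).tolist())
print(bot.grip_point_offset,bot.get_obs())
E
```

```text
scene [[447.2, 0.0, 326.2], [0.0, 447.2, 236.6], [0.0, 0.0, 1.0]] [[0.12, 0.993, 0.015], [0.732, -0.078, -0.677], [-0.671, 0.092, -0.736]] [-216.9, -342.0, 1482.9]
top [[518.3, 0.0, 318.7], [0.0, 518.3, 235.3], [0.0, 0.0, 1.0]] [[0.029, -1.0, 0.006], [-0.984, -0.029, -0.177], [0.177, -0.001, -0.984]] [102.5, 588.3, 1491.3]
18.8 {'time': 0.1, 'joint_positions': array([-1.40199488e+00,  3.42633783e-01,  1.52490273e+00, -4.60774227e-05,
        1.27540818e+00, -1.46017364e-01]), 'dq': array([-0.00074307, -0.0001383 , -0.00182136, -0.00201989, -0.00014125,
        0.00049011]), 'tau': array([ 1.90000217e-03, -4.32001126e+01, -2.44694299e+01,  7.19470927e-02,
        5.25802025e-02, -4.29523050e-05]), 'tool_pos': array([ 162.50120523, -498.83984006,  226.13101108]), 'tcp_rot': array([-3.14024859e+00, -1.53125906e-04,  3.14832155e-01]), 'contact_force': array([0.19432236, 1.24216726, 0.31932763]), 'moment': array([ 0.02546095,  0.00213143, -0.02700259]), 'finger_force': 0.0, 'grip_width': 92.06274922843552}
```

View pics/scene0.png

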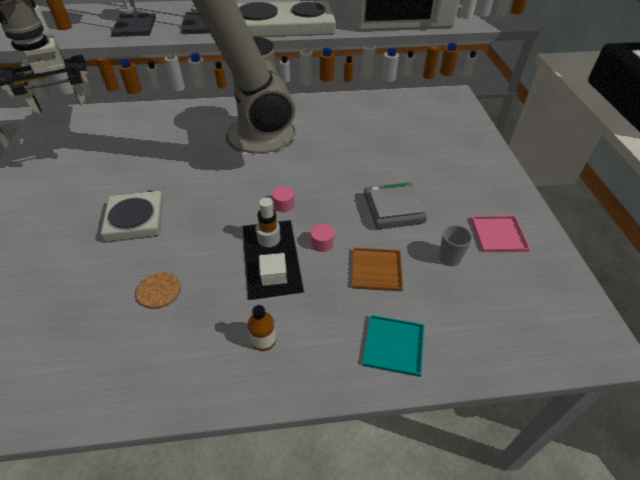

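View pics/top0.png

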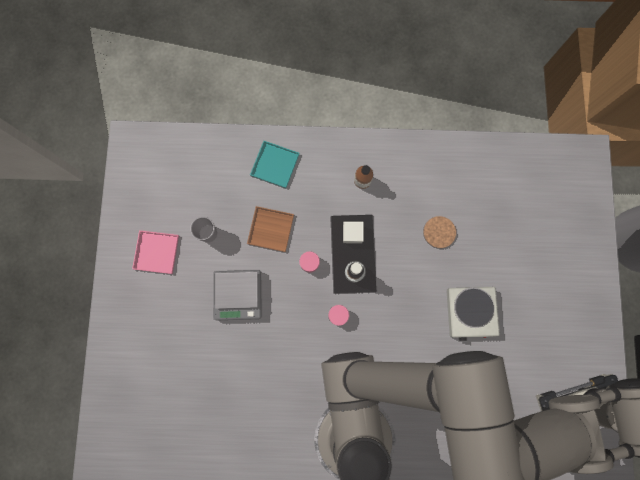

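The scene view shows the tub on its own at about (273,268). The pile of tin, jar and pot is at about (267,225), with pink tins at (283,198) and (322,237). The top view has the tub at (353,232), pile (355,271), mat (440,232), hotplate disc (475,308), balance pan (237,290), dish (271,230), bottle (364,177) and beaker (204,229). Next I'll measure these positions.

```bash
cat > h.py <<'E'
from plant import bot
import cv2,numpy as np
def ray(m,uv):
    K,R,t=map(np.array,(m["camera_matrix"],m["R"],m["t"]))
    d=R.T@np.linalg.solve(K,[uv[0],uv[1],1]); return -R.T@t,d
def onz(m,uv,z):
    o,d=ray(m,uv); return o+d*(z-o[2])/d[2]
def two(a,ua,b,ub):
    (o,d),(p,e)=ray(a,ua),ray(b,ub)
    s=np.linalg.lstsq(np.c_[d,-e],p-o,rcond=None)[0]; A,B=o+d*s[0],p+e*s[1]
    return (A+B)/2,np.linalg.norm(A-B)
def blob(img,box,f):
    """largest blob in box (x0,y0,x1,y1) where f(h,s,v); returns minAreaRect, area, box-size"""
    x0,y0,x1,y1=box; hsv=cv2.cvtColor(img[y0:y1,x0:x1],cv2.COLOR_RGB2HSV).astype(int)
    k=f(*[hsv[...,i] for i in range(3)]).astype(np.uint8)
    c=max(cv2.findContours(k,cv2.RETR_EXTERNAL,cv2.CHAIN_APPROX_NONE)[0],key=cv2.contourArea)
    c=c+np.array([[x0,y0]]); return c
E
python3 - <<'E'
import cv2
a=cv2.imread("pics/top0.png");s=cv2.imread("pics/scene0.png")
cv2.imwrite("pics/c1.png",cv2.resize(a[140:350,190:510],None,fx=2.5,fy=2.5,interpolation=2))
cv2.imwrite("pics/c2.png",cv2.resize(s[175:305,235:340],None,fx=4.5,fy=4.5,interpolation=2))
h=cv2.cvtColor(a,cv2.COLOR_BGR2HSV)
for n,(x,y) in dict(tub=(353,232),pot=(355,268),tray=(353,250),bench=(400,270),disc=(475,308),pan=(237,285),cork=(440,232),dish=(271,230),lid=(348,273),tin=(346,278)).items(): print(n,h[y,x])
E
```

```text
tub [ 24  17 219]
pot [ 24  16 220]
tray [170  13  57]
bench [  0   8 152]
disc [130   9  81]
pan [174   8 161]
cork [ 12 103 173]
dish [ 12 124 164]
lid [13 49 93]
tin [20 10 79]
```

View pics/c1.png

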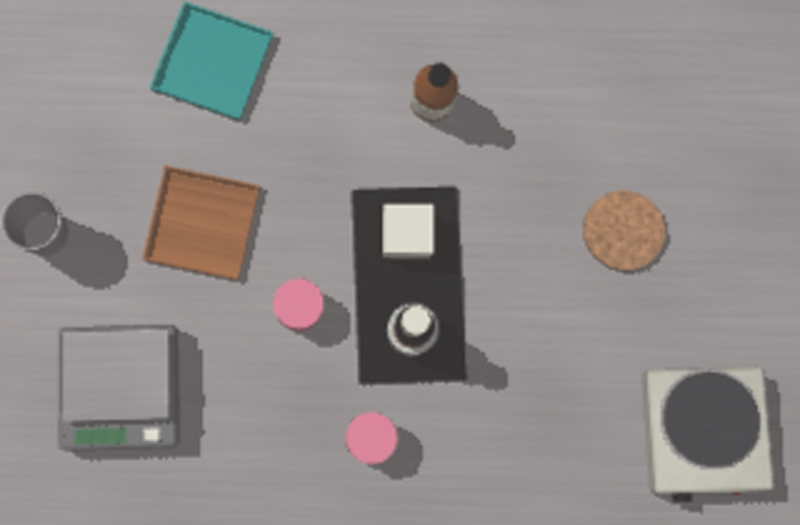

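View pics/c2.png

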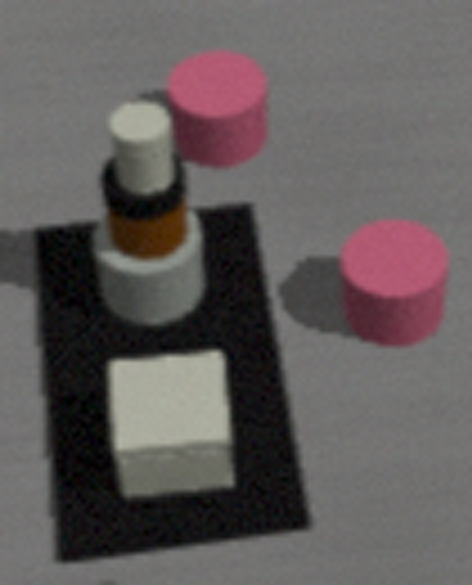

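The crops confirm it: the tin is at the bottom of the pile with the jar and pot on top, and the tub stands alone. The pan spans crop pixels (62..170, 330..420) of the top view. Now I'll take centroids by colour.

```bash
python3 - <<'E'
from h import *
T=bot.camera_model("top");a=cv2.cvtColor(cv2.imread("pics/top0.png"),cv2.COLOR_BGR2RGB)
S=bot.camera_model("scene");s=cv2.cvtColor(cv2.imread("pics/scene0.png"),cv2.COLOR_BGR2RGB)
def rep(n,img,m,box,f,z,rect=False):
    c=blob(img,box,f); p=np.array([onz(m,q[0]+0.0,z)[:2] for q in c]).astype(np.float32)
    r=cv2.minAreaRect(p); M=cv2.moments(p.reshape(-1,1,2)); 
    print(n,"rect c",np.round(r[0],1),"size",np.round(r[1],1),"ang",round(r[2],1),"mom",np.round([M["m10"]/M["m00"],M["m01"]/M["m00"]],1))
white=lambda h,s,v:(v>185)&(s<45)
rep("tub top",a,T,(338,215,370,244),lambda h,s,v:v>200,50)
rep("pot top",a,T,(345,258,367,274),lambda h,s,v:v>200,136)
rep("tray",a,T,(325,205,385,300),lambda h,s,v:v<75,6)
rep("disc",a,T,(460,285,500,330),lambda h,s,v:v<125,48)
rep("pan",a,T,(212,268,265,312),lambda h,s,v:(v>140)&(s<25),48)
rep("balance",a,T,(205,262,262,325),lambda h,s,v:v<138,30)
rep("cork",a,T,(415,210,465,255),lambda h,s,v:s>55,10)
rep("dish",a,T,(240,200,302,257),lambda h,s,v:s>60,12)
rep("bottle",a,T,(350,160,380,192),lambda h,s,v:s>60,90)
rep("beaker",a,T,(185,212,218,243),lambda h,s,v:v<125,80)
for i,b in enumerate([(295,248,325,276),(325,300,355,330)]):rep("pink%d"%i,a,T,b,lambda h,s,v:s>70,44)
# scene
rep("S tub top",s,S,(255,250,290,275),lambda h,s,v:v>185,50)
rep("S cork",s,S,(130,265,190,312),lambda h,s,v:s>90,10)
rep("S disc",s,S,(104,193,158,231),lambda h,s,v:v<110,48)
rep("S dish",s,S,(345,240,410,295),lambda h,s,v:s>110,8)
rep("S pot top",s,S,(255,195,276,208),lambda h,s,v:v>150,136)
g=cv2.cvtColor(a,cv2.COLOR_RGB2GRAY)
print(g[285,205:270].tolist());print(g[262:325,235].tolist())
E
```

```text
tub top rect c [601.6  17.7] size [55.3 54. ] ang 1.2 mom [601.6  17.8]
pot top rect c [482.   13.5] size [25.5 25.8] ang 46.4 mom [481.8  13.8]
tray rect c [541.3  13.1] size [238.2 127.6] ang 3.6 mom [541.5  13.1]
disc rect c [ 386.7 -346.8] size [ 96.5 110.3] ang 88.9 mom [ 385.9 -343.7]
pan rect c [417.  358.3] size [103.  120.6] ang 3.7 mom [417.3 358.7]
balance rect c [397.8 356.2] size [158.9 142.4] ang 2.8 mom [399.2 354.9]
cork rect c [ 615.6 -250.5] size [95.3 97.5] ang 89.6 mom [ 615.  -250.4]
dish rect c [608.6 269.1] size [121.6 120.7] ang 79.6 mom [608.6 269.1]
bottle rect c [765.5  -9.3] size [52.3 47.6] ang 0.9 mom [761.   -7.1]
beaker rect c [585.9 455.2] size [71.5 77.5] ang 1.7 mom [585.6 454.6]
pink0 rect c [506.8 144.9] size [56.8 56.4] ang 1.7 mom [507.2 145.9]
pink1 rect c [353.1  56.1] size [57.3 55.6] ang 46.7 mom [353.1  55.9]Traceback (most recent call last):
  File "<stdin>", line 21, in <module>
  File "<stdin>", line 5, in rep
  File "h.py", line 16, in blob
    c=max(cv2.findContours(k,cv2.RETR_EXTERNAL,cv2.CHAIN_APPROX_NONE)[0],key=cv2.contourArea)
ValueError: max() iterable argument is empty
```

```bash
python3 - <<'E'
from h import *
T=bot.camera_model("top");a=cv2.cvtColor(cv2.imread("pics/top0.png"),cv2.COLOR_BGR2RGB)
S=bot.camera_model("scene");s=cv2.cvtColor(cv2.imread("pics/scene0.png"),cv2.COLOR_BGR2RGB)
def rep(n,img,m,box,f,z,rect=False):
    c=blob(img,box,f); p=np.array([onz(m,q[0]+0.0,z)[:2] for q in c]).astype(np.float32)
    r=cv2.minAreaRect(p); M=cv2.moments(p.reshape(-1,1,2)); 
    print(n,"rect c",np.round(r[0],1),"size",np.round(r[1],1),"ang",round(r[2],1),"mom",np.round([M["m10"]/M["m00"],M["m01"]/M["m00"]],1))
rep("disc",a,T,(451,286,498,329),lambda h,s,v:v<125,48)
print(np.max(s[250:275,255:290],2)[8])
for th in (130,140,150):
  for n,b,z in(("S tub top",(255,250,290,275),50),("S pot top",(255,195,276,208),136)):
    try: rep(n,s,S,b,lambda h,s,v:v>th,z)
    except Exception as e: print(n,th,'none')
rep("S cork",s,S,(130,265,190,312),lambda h,s,v:s>90,10)
rep("S disc",s,S,(104,193,158,231),lambda h,s,v:v<80,48)
rep("S dish",s,S,(345,240,410,295),lambda h,s,v:s>110,8)
E
cat > /dev/null
```

```text
disc rect c [ 386.3 -340.1] size [110.3 109.9] ang 45.1 mom [ 386.  -339.9]
[ 18  23  13  50 115 166 172 171 170 171 171 171 172 169 172 170 168 170
 172 169 171 171 169 173 170 174 169 174 168 142  57  22  26  14  23]
S tub top rect c [601.2  18.4] size [59.1 58. ] ang 1.0 mom [601.2  18.4]
S pot top rect c [482.2  13.1] size [31.6 27.8] ang 84.0 mom [481.6  13.5]
S tub top rect c [601.1  18.3] size [58.7 57.6] ang 1.0 mom [601.2  18.2]
S pot top rect c [480.5  13.3] size [31.  24.3] ang 84.0 mom [480.8  13.2]
S tub top rect c [600.9  17.6] size [57.9 55.9] ang 1.0 mom [600.9  17.5]
S pot top rect c [480.5  13.3] size [26.8 24.3] ang 84.0 mom [480.8  13.3]
S cork rect c [ 617.1 -248.9] size [100.5  99.4] ang 55.7 mom [ 617.4 -249.5]
S disc rect c [ 389.9 -338.9] size [109.1 108.9] ang 61.7 mom [ 390.2 -339.1]
S dish rect c [608.5 268.9] size [120.2 127.4] ang 79.6 mom [608.5 269. ]
```

Measured centres, where the two views agree within about 4 mm:

| Thing | Centre (x, y) in mm |
|---|---|
| Pot | (482, 13.5) |
| Tub | (601, 18), yaw about 1° |
| Hotplate disc | (388, -339.5) |
| Cork mat | (616, -250) |
| Dish | (608.5, 269) |
| Balance pan | (417, 358.5) |

The sizes match those given, and the pot and tub are 120 mm apart as they should be. I'll move to the pot first.

>>> carry_out --plan '[{"tx": 25,"ty": 40,"rz": -0.026},{"tx": 25,"ty": 40,"rz": -0.026},{"tx": 25,"ty": 40,"rz": -0.026},{"tx": 25,"ty": 40,"rz": -0.026},{"tx": 25,"ty": 40,"rz": -0.026},{"tx": 25,"ty": 40,"rz": -0.026},{"tx": 25,"ty": 40,"rz": -0.026},{"tx": 25,"ty": 40,"rz": -0.026},{"tx": 25,"ty": 40,"rz": -0.026},{"tx": 25,"ty": 40,"rz": -0.026},{"tx": 25,"ty": 40,"rz": -0.026},{"tx": 10,"ty": 20,"rz": -0.026}]' --gripper 0.3

```text
invalid input at $.plan[0]: expected keys tx, ty, tz, rx, ry, rz
```

>>> carry_out --plan '[{"tx": 25,"ty": 40,"tz": 0,"rx": 0,"ry": 0,"rz": -0.026},{"tx": 25,"ty": 40,"tz": 0,"rx": 0,"ry": 0,"rz": -0.026},{"tx": 25,"ty": 40,"tz": 0,"rx": 0,"ry": 0,"rz": -0.026},{"tx": 25,"ty": 40,"tz": 0,"rx": 0,"ry": 0,"rz": -0.026},{"tx": 25,"ty": 40,"tz": 0,"rx": 0,"ry": 0,"rz": -0.026},{"tx": 25,"ty": 40,"tz": 0,"rx": 0,"ry": 0,"rz": -0.026},{"tx": 25,"ty": 40,"tz": 0,"rx": 0,"ry": 0,"rz": -0.026},{"tx": 25,"ty": 40,"tz": 0,"rx": 0,"ry": 0,"rz": -0.026},{"tx": 25,"ty": 40,"tz": 0,"rx": 0,"ry": 0,"rz": -0.026},{"tx": 25,"ty": 40,"tz": 0,"rx": 0,"ry": 0,"rz": -0.026},{"tx": 25,"ty": 40,"tz": 0,"rx": 0,"ry": 0,"rz": -0.026},{"tx": 10,"ty": 20,"tz": 0,"rx": 0,"ry": 0,"rz": -0.026}]' --gripper 0.3

```text
time: 1.3
tool_pos: [448.8, -36.2, 226.5]
tcp_rot: [-3.141, -0.0, 0.004]
contact_force: [0.8, -0.2, -0.2]
grip_width: 64.1
finger_force: 0.0
```

>>> carry_out --plan '[{"tx": 14,"ty": 20,"tz": 0,"rx": 0,"ry": 0,"rz": 0},{"tx": 12,"ty": 20,"tz": 0,"rx": 0,"ry": 0,"rz": 0},{"tx": 8,"ty": 12,"tz": 0,"rx": 0,"ry": 0,"rz": 0},{"tx": 0,"ty": 0,"tz": -30,"rx": 0,"ry": 0,"rz": 0},{"tx": 0,"ty": 0,"tz": -30,"rx": 0,"ry": 0,"rz": 0},{"tx": 0,"ty": 0,"tz": -10,"rx": 0,"ry": 0,"rz": 0},{"tx": 0,"ty": 0,"tz": 0,"rx": 0,"ry": 0,"rz": 0},{"tx": 0,"ty": 0,"tz": 0,"rx": 0,"ry": 0,"rz": 0}]'

```text
time: 2.1
tool_pos: [482.2, 12.5, 157.7]
tcp_rot: [3.141, -0.001, 0.002]
contact_force: [0.3, 0.1, 0.9]
grip_width: 64.4
finger_force: 0.0
```

```bash
python3 - <<'E'
from h import *
print(bot.get_obs()["tool_pos"],bot.get_obs()["joint_positions"])
m=bot.camera_model("wrist");print(np.round(m["camera_matrix"],1).tolist(),np.round(m["R"],3).tolist(),np.round(-np.array(m["R"]).T@m["t"],1))
cv2.imwrite("pics/w1.png",bot.capture("wrist")[:,:,::-1])
E
```

```text
[482.20404525  12.46526443 157.66905529] [-1.33137992e-01  3.35623569e-01  1.74262199e+00 -1.25512566e-04
  1.06211425e+00  1.43536110e+00]
[[371.6, 0.0, 322.4], [0.0, 371.6, 232.6], [0.0, 0.0, 1.0]] [[0.002, -1.0, 0.001], [-0.952, -0.002, 0.307], [-0.307, -0.002, -0.952]] [567.   13.6 316.5]
```

View pics/w1.png

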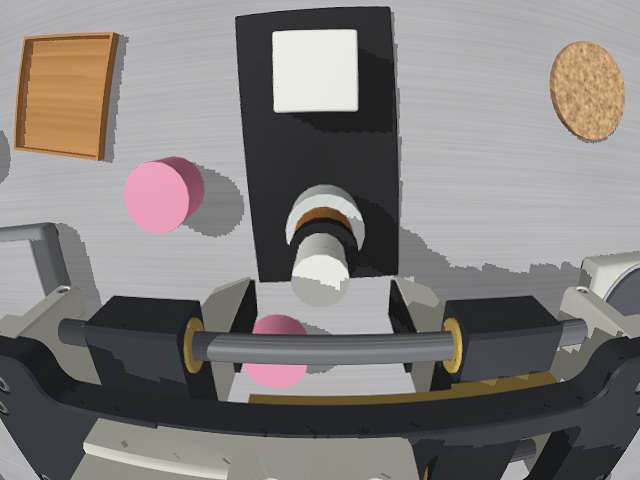

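The pot's top at (320,280) lies centred between the fingers, whose pads are at (250,300) and (395,300). I'll descend and grip.

>>> carry_out --plan '[{"tx": 0,"ty": 1,"tz": -20,"rx": 0,"ry": 0,"rz": 0},{"tx": 0,"ty": 0,"tz": -20,"rx": 0,"ry": 0,"rz": 0},{"tx": 0,"ty": 0,"tz": -10,"rx": 0,"ry": 0,"rz": 0},{"tx": 0,"ty": 0,"tz": 0,"rx": 0,"ry": 0,"rz": 0},{"tx": 0,"ty": 0,"tz": 0,"rx": 0,"ry": 0,"rz": 0}]'

```text
time: 2.65
tool_pos: [482.3, 13.6, 107.7]
tcp_rot: [3.141, -0.001, 0.003]
contact_force: [0.1, -0.4, -0.8]
grip_width: 64.3
finger_force: 0.0
```

>>> carry_out --plan '[{"tx": 0,"ty": 0,"tz": 0,"rx": 0,"ry": 0,"rz": 0},{"tx": 0,"ty": 0,"tz": 0,"rx": 0,"ry": 0,"rz": 0},{"tx": 0,"ty": 0,"tz": 0,"rx": 0,"ry": 0,"rz": 0},{"tx": 0,"ty": 0,"tz": 0,"rx": 0,"ry": 0,"rz": 0},{"tx": 0,"ty": 0,"tz": 0,"rx": 0,"ry": 0,"rz": 0},{"tx": 0,"ty": 0,"tz": 0,"rx": 0,"ry": 0,"rz": 0},{"tx": 0,"ty": 0,"tz": 0,"rx": 0,"ry": 0,"rz": 0},{"tx": 0,"ty": 0,"tz": 0,"rx": 0,"ry": 0,"rz": 0}]' --gripper 0.8

```text
time: 3.45
tool_pos: [481.7, 13.8, 106.9]
tcp_rot: [3.141, -0.0, 0.003]
contact_force: [-0.1, 0.2, 2.4]
grip_width: 31.3
finger_force: 30.0
```

>>> carry_out --plan '[{"tx": 0,"ty": 0,"tz": 8,"rx": 0,"ry": 0,"rz": 0},{"tx": 0,"ty": 0,"tz": 20,"rx": 0,"ry": 0,"rz": 0},{"tx": 0,"ty": 0,"tz": 12,"rx": 0,"ry": 0,"rz": 0},{"tx": 10,"ty": 20,"tz": 0,"rx": 0,"ry": 0,"rz": 0},{"tx": 17,"ty": 34,"tz": 0,"rx": 0,"ry": 0,"rz": 0},{"tx": 17,"ty": 34,"tz": 0,"rx": 0,"ry": 0,"rz": 0},{"tx": 17,"ty": 34,"tz": 0,"rx": 0,"ry": 0,"rz": 0},{"tx": 17,"ty": 34,"tz": 0,"rx": 0,"ry": 0,"rz": 0},{"tx": 17,"ty": 34,"tz": 0,"rx": 0,"ry": 0,"rz": 0},{"tx": 17,"ty": 34,"tz": 0,"rx": 0,"ry": 0,"rz": 0},{"tx": 10,"ty": 20,"tz": 0,"rx": 0,"ry": 0,"rz": 0},{"tx": 5,"ty": 11,"tz": 0,"rx": 0,"ry": 0,"rz": 0}]'

```text
time: 4.65
tool_pos: [608.9, 270.9, 146.6]
tcp_rot: [-3.141, 0.0, 0.005]
contact_force: [-0.2, 0.3, -1.9]
grip_width: 31.4
finger_force: 30.0
```

>>> carry_out --plan '[{"tx": 0,"ty": 0,"tz": -30,"rx": 0,"ry": 0,"rz": 0},{"tx": 0,"ty": 0,"tz": -30,"rx": 0,"ry": 0,"rz": 0},{"tx": 0,"ty": 0,"tz": -30,"rx": 0,"ry": 0,"rz": 0},{"tx": 0,"ty": 0,"tz": -20,"rx": 0,"ry": 0,"rz": 0},{"tx": 0,"ty": 0,"tz": -10,"rx": 0,"ry": 0,"rz": 0},{"tx": 0,"ty": 0,"tz": 0,"rx": 0,"ry": 0,"rz": 0},{"tx": 0,"ty": 0,"tz": 0,"rx": 0,"ry": 0,"rz": 0}]'

```text
time: 5.35
tool_pos: [609.2, 269.0, 27.8]
tcp_rot: [-3.141, -0.001, 0.003]
contact_force: [0.4, 0.1, -0.6]
grip_width: 31.1
finger_force: 30.0
```

>>> carry_out --plan '[{"tx": 0,"ty": 0,"tz": -6,"rx": 0,"ry": 0,"rz": 0},{"tx": 0,"ty": 0,"tz": -3,"rx": 0,"ry": 0,"rz": 0},{"tx": 0,"ty": 0,"tz": -1,"rx": 0,"ry": 0,"rz": 0},{"tx": 0,"ty": 0,"tz": -1,"rx": 0,"ry": 0,"rz": 0},{"tx": 0,"ty": 0,"tz": 0,"rx": 0,"ry": 0,"rz": 0},{"tx": 0,"ty": 0,"tz": 0,"rx": 0,"ry": 0,"rz": 0}]'

```text
time: 5.95
tool_pos: [608.7, 268.8, 15.8]
tcp_rot: [3.142, -0.0, 0.003]
contact_force: [0.2, 1.2, -0.4]
grip_width: 30.9
finger_force: 30.0
```

>>> carry_out --plan '[{"tx": 0,"ty": 0,"tz": -1,"rx": 0,"ry": 0,"rz": 0},{"tx": 0,"ty": 0,"tz": 0,"rx": 0,"ry": 0,"rz": 0}]'

```text
time: 6.15
tool_pos: [608.8, 268.8, 15.0]
tcp_rot: [-3.142, -0.001, 0.003]
contact_force: [0.1, -0.8, 1.2]
grip_width: 30.8
finger_force: 30.0
```

>>> carry_out --plan '[{"tx": 0,"ty": 0,"tz": -0.5,"rx": 0,"ry": 0,"rz": 0},{"tx": 0,"ty": 0,"tz": 0,"rx": 0,"ry": 0,"rz": 0}]'

```text
time: 6.35
tool_pos: [608.8, 268.8, 14.9]
tcp_rot: [-3.141, -0.001, 0.003]
contact_force: [-1.8, -0.3, 5.1]
grip_width: 30.8
finger_force: 30.0
```

>>> carry_out --plan '[{"tx": 0,"ty": 0,"tz": 0,"rx": 0,"ry": 0,"rz": 0},{"tx": 0,"ty": 0,"tz": 0,"rx": 0,"ry": 0,"rz": 0},{"tx": 0,"ty": 0,"tz": 0,"rx": 0,"ry": 0,"rz": 0},{"tx": 0,"ty": 0,"tz": 0,"rx": 0,"ry": 0,"rz": 0},{"tx": 0,"ty": 0,"tz": 0,"rx": 0,"ry": 0,"rz": 0},{"tx": 0,"ty": 0,"tz": 10,"rx": 0,"ry": 0,"rz": 0},{"tx": 0,"ty": 0,"tz": 30,"rx": 0,"ry": 0,"rz": 0},{"tx": 0,"ty": 0,"tz": 40,"rx": 0,"ry": 0,"rz": 0},{"tx": 0,"ty": 0,"tz": 40,"rx": 0,"ry": 0,"rz": 0}]' --gripper 0.4

```text
time: 7.25
tool_pos: [608.3, 268.7, 136.0]
tcp_rot: [3.141, 0.0, 0.003]
contact_force: [1.4, 1.1, 0.6]
grip_width: 55.2
finger_force: 0.0
```

>>> carry_out --plan '[{"tx": -14,"ty": -28,"tz": 10,"rx": 0,"ry": 0,"rz": 0},{"tx": -17,"ty": -34,"tz": 10,"rx": 0,"ry": 0,"rz": 0},{"tx": -17,"ty": -34,"tz": 5,"rx": 0,"ry": 0,"rz": 0},{"tx": -17,"ty": -34,"tz": 0,"rx": 0,"ry": 0,"rz": 0},{"tx": -17,"ty": -34,"tz": 0,"rx": 0,"ry": 0,"rz": 0},{"tx": -17,"ty": -34,"tz": 0,"rx": 0,"ry": 0,"rz": 0},{"tx": -17,"ty": -34,"tz": 0,"rx": 0,"ry": 0,"rz": 0},{"tx": -11,"ty": -23,"tz": 0,"rx": 0,"ry": 0,"rz": 0},{"tx": 0,"ty": 0,"tz": 0,"rx": 0,"ry": 0,"rz": 0},{"tx": 0,"ty": 0,"tz": 0,"rx": 0,"ry": 0,"rz": 0}]' --gripper 0.2

```text
time: 8.25
tool_pos: [482.0, 13.6, 160.1]
tcp_rot: [-3.142, -0.002, 0.001]
contact_force: [0.3, 0.7, 0.2]
grip_width: 73.5
finger_force: 0.0
```

```bash
python3 - <<'E'
from h import *
print(bot.get_obs()["tool_pos"])
cv2.imwrite("pics/w2.png",bot.capture("wrist")[:,:,::-1])
E
```

```text
[481.99624202  13.59763214 160.06990231]
```

View pics/w2.png

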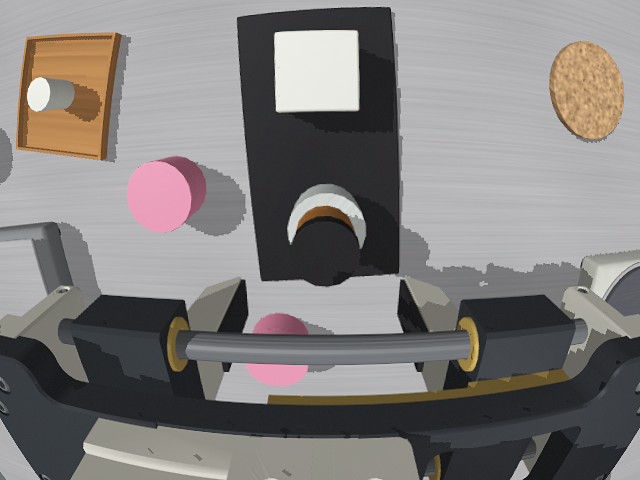

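The pot stands upright in the dish, with its top at (40,95) and its base near (63,93). The jar's lid is centred at about (325.5,252), and the tin's top rim spans columns 288 to 366. I'll check the jar's centre by fisheye ray.

```bash
cat >> h.py <<'E'
def fish(m,uv,z):
    K,R,t=map(np.array,(m["camera_matrix"],m["R"],m["t"]))
    p=np.array([(uv[0]-K[0,2]),(uv[1]-K[1,2])])/K[0,0]; th=np.linalg.norm(p)
    d=R.T@np.r_[p/th*np.sin(th),np.cos(th)]; o=-R.T@t
    return o+d*(z-o[2])/d[2]
E
python3 - <<'E'
from h import *
m=bot.camera_model("wrist")
for n,uv,z in[("lid L",(291,252),96),("lid R",(360,252),96),("lid bottom",(326,287),96),("tin L",(288,228),50),("tin R",(366,228),50),("tub",(317,70),50)]:print(n,np.round(fish(m,uv,z),1))
a=bot.capture("top")
T=bot.camera_model("top");h=cv2.cvtColor(a[240:300,330:380],cv2.COLOR_RGB2GRAY);
cv2.imwrite("pics/x.png",a[:,:,::-1])
E
```

```text
lid L [482.  35.  96.]
lid R [482.1  -9.3  96. ]
lid bottom [457.1  12.4  96. ]
tin L [483.9  40.9  50. ]
tin R [484.1 -18.3  50. ]
tub [600.9  19.   50. ]
```

>>> carry_out --plan '[{"tx": -1,"ty": -1,"tz": -30,"rx": 0,"ry": 0,"rz": 0},{"tx": 0,"ty": 0,"tz": -30,"rx": 0,"ry": 0,"rz": 0},{"tx": 0,"ty": 0,"tz": -25,"rx": 0,"ry": 0,"rz": 0},{"tx": 0,"ty": 0,"tz": -13,"rx": 0,"ry": 0,"rz": 0},{"tx": 0,"ty": 0,"tz": 0,"rx": 0,"ry": 0,"rz": 0},{"tx": 0,"ty": 0,"tz": 0,"rx": 0,"ry": 0,"rz": 0}]'

```text
time: 8.95
tool_pos: [481.1, 13.5, 61.4]
tcp_rot: [3.142, -0.0, 0.004]
contact_force: [0.8, -0.4, 0.5]
grip_width: 73.3
finger_force: 0.0
```

>>> carry_out --plan '[{"tx": 0,"ty": 0,"tz": 0,"rx": 0,"ry": 0,"rz": 0},{"tx": 0,"ty": 0,"tz": 0,"rx": 0,"ry": 0,"rz": 0},{"tx": 0,"ty": 0,"tz": 0,"rx": 0,"ry": 0,"rz": 0},{"tx": 0,"ty": 0,"tz": 0,"rx": 0,"ry": 0,"rz": 0},{"tx": 0,"ty": 0,"tz": 0,"rx": 0,"ry": 0,"rz": 0},{"tx": 0,"ty": 0,"tz": 0,"rx": 0,"ry": 0,"rz": 0},{"tx": 0,"ty": 0,"tz": 0,"rx": 0,"ry": 0,"rz": 0},{"tx": 0,"ty": 0,"tz": 0,"rx": 0,"ry": 0,"rz": 0}]' --gripper 0.7

```text
time: 9.75
tool_pos: [480.8, 12.7, 61.6]
tcp_rot: [3.141, -0.001, 0.003]
contact_force: [-0.9, -0.1, 5.7]
grip_width: 45.5
finger_force: 30.0
```

>>> carry_out --plan '[{"tx": 0,"ty": 0,"tz": 8,"rx": 0,"ry": 0,"rz": 0},{"tx": 0,"ty": 0,"tz": 20,"rx": 0,"ry": 0,"rz": 0},{"tx": 0,"ty": 0,"tz": 12,"rx": 0,"ry": 0,"rz": 0},{"tx": 11,"ty": -20,"tz": 0,"rx": 0,"ry": 0,"rz": 0},{"tx": 18,"ty": -35,"tz": 0,"rx": 0,"ry": 0,"rz": 0},{"tx": 18,"ty": -35,"tz": 0,"rx": 0,"ry": 0,"rz": 0},{"tx": 18,"ty": -35,"tz": 0,"rx": 0,"ry": 0,"rz": 0},{"tx": 18,"ty": -35,"tz": 0,"rx": 0,"ry": 0,"rz": 0},{"tx": 18,"ty": -35,"tz": 0,"rx": 0,"ry": 0,"rz": 0},{"tx": 18,"ty": -35,"tz": 0,"rx": 0,"ry": 0,"rz": 0},{"tx": 10,"ty": -20,"tz": 0,"rx": 0,"ry": 0,"rz": 0},{"tx": 6,"ty": -13,"tz": 0,"rx": 0,"ry": 0,"rz": 0}]'

```text
time: 10.95
tool_pos: [615.7, -252.2, 100.7]
tcp_rot: [-3.141, 0.001, 0.001]
contact_force: [0.5, 0.2, -1.7]
grip_width: 45.0
finger_force: 30.0
```

>>> carry_out --plan '[{"tx": 0,"ty": 0,"tz": -25,"rx": 0,"ry": 0,"rz": 0},{"tx": 0,"ty": 0,"tz": -25,"rx": 0,"ry": 0,"rz": 0},{"tx": 0,"ty": 0,"tz": -15,"rx": 0,"ry": 0,"rz": 0},{"tx": 0,"ty": 0,"tz": -8,"rx": 0,"ry": 0,"rz": 0},{"tx": 0,"ty": 0,"tz": -3,"rx": 0,"ry": 0,"rz": 0},{"tx": 0,"ty": 0,"tz": 0,"rx": 0,"ry": 0,"rz": 0},{"tx": 0,"ty": 0,"tz": 0,"rx": 0,"ry": 0,"rz": 0}]'

```text
time: 11.65
tool_pos: [616.3, -250.5, 26.4]
tcp_rot: [3.141, -0.002, 0.003]
contact_force: [0.1, 0.1, -1.0]
grip_width: 45.5
finger_force: 30.0
```

>>> carry_out --plan '[{"tx": 0,"ty": 0,"tz": -2,"rx": 0,"ry": 0,"rz": 0},{"tx": 0,"ty": 0,"tz": -1,"rx": 0,"ry": 0,"rz": 0},{"tx": 0,"ty": 0,"tz": -1,"rx": 0,"ry": 0,"rz": 0},{"tx": 0,"ty": 0,"tz": 0,"rx": 0,"ry": 0,"rz": 0},{"tx": 0,"ty": 0,"tz": 0,"rx": 0,"ry": 0,"rz": 0}]'

```text
time: 12.15
tool_pos: [615.7, -250.3, 21.7]
tcp_rot: [3.141, -0.0, 0.003]
contact_force: [-0.5, 0.0, 2.5]
grip_width: 45.7
finger_force: 30.0
```

>>> carry_out --plan '[{"tx": 0,"ty": 0,"tz": -1,"rx": 0,"ry": 0,"rz": 0},{"tx": 0,"ty": 0,"tz": 0,"rx": 0,"ry": 0,"rz": 0}]'

```text
time: 12.35
tool_pos: [615.8, -250.3, 21.6]
tcp_rot: [3.141, -0.001, 0.003]
contact_force: [-3.0, 1.5, 8.9]
grip_width: 45.2
finger_force: 30.0
```

>>> carry_out --plan '[{"tx": 0,"ty": 0,"tz": 0,"rx": 0,"ry": 0,"rz": 0},{"tx": 0,"ty": 0,"tz": 0,"rx": 0,"ry": 0,"rz": 0},{"tx": 0,"ty": 0,"tz": 0,"rx": 0,"ry": 0,"rz": 0},{"tx": 0,"ty": 0,"tz": 0,"rx": 0,"ry": 0,"rz": 0},{"tx": 0,"ty": 0,"tz": 0,"rx": 0,"ry": 0,"rz": 0},{"tx": 0,"ty": 0,"tz": 10,"rx": 0,"ry": 0,"rz": 0},{"tx": 0,"ty": 0,"tz": 30,"rx": 0,"ry": 0,"rz": 0},{"tx": 0,"ty": 0,"tz": 35,"rx": 0,"ry": 0,"rz": 0},{"tx": 0,"ty": 0,"tz": 25,"rx": 0,"ry": 0,"rz": 0}]' --gripper 0.15

```text
time: 13.25
tool_pos: [616.3, -250.6, 123.4]
tcp_rot: [3.14, -0.003, 0.003]
contact_force: [0.4, 0.1, -0.8]
grip_width: 78.8
finger_force: 0.0
```

>>> carry_out --plan '[{"tx": -11,"ty": 20,"tz": 0,"rx": 0,"ry": 0,"rz": 0},{"tx": -18,"ty": 35,"tz": 0,"rx": 0,"ry": 0,"rz": 0},{"tx": -18,"ty": 35,"tz": 0,"rx": 0,"ry": 0,"rz": 0},{"tx": -18,"ty": 35,"tz": 0,"rx": 0,"ry": 0,"rz": 0},{"tx": -18,"ty": 35,"tz": 0,"rx": 0,"ry": 0,"rz": 0},{"tx": -18,"ty": 35,"tz": 0,"rx": 0,"ry": 0,"rz": 0},{"tx": -18,"ty": 35,"tz": 0,"rx": 0,"ry": 0,"rz": 0},{"tx": -14,"ty": 32,"tz": 0,"rx": 0,"ry": 0,"rz": 0},{"tx": 0,"ty": 0,"tz": 0,"rx": 0,"ry": 0,"rz": 0},{"tx": 0,"ty": 0,"tz": 0,"rx": 0,"ry": 0,"rz": 0}]' --gripper 0

```text
time: 14.25
tool_pos: [483.0, 12.1, 121.2]
tcp_rot: [3.141, -0.002, 0.005]
contact_force: [-0.3, -0.3, 0.3]
grip_width: 92.3
finger_force: 0.0
```

```bash
python3 - <<'E'
from h import *
print(bot.get_obs()["tool_pos"],bot.get_obs()["grip_width"])
cv2.imwrite("pics/w3.png",bot.capture("wrist")[:,:,::-1])
E
```

```text
[483.02604585  12.13717549 121.15330553] 92.26888209196174
```

View pics/w3.png

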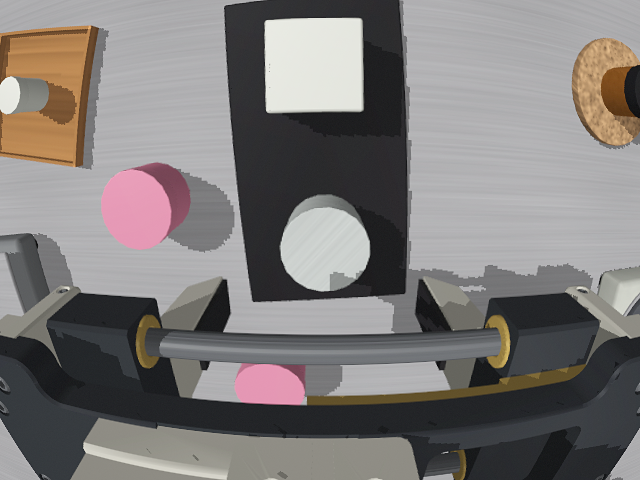

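The jar stands upright on the cork. The tin's top disc covers columns 280 to 370 and rows 207 to 292. The tub's top is at (314,65).

```bash
python3 - <<'E'
from h import *
m=bot.camera_model("wrist")
for uv in[(280,249),(370,249),(325,207),(325,292)]:print(np.round(fish(m,uv,50),1))
E
```

```text
[482.6  40.2  50. ]
[482.8 -19.4  50. ]
[511.2  10.6  50. ]
[451.   10.2  50. ]
```

>>> carry_out --plan '[{"tx": -2,"ty": -2,"tz": -30,"rx": 0,"ry": 0,"rz": 0},{"tx": 0,"ty": 0,"tz": -30,"rx": 0,"ry": 0,"rz": 0},{"tx": 0,"ty": 0,"tz": -25,"rx": 0,"ry": 0,"rz": 0},{"tx": 0,"ty": 0,"tz": -13,"rx": 0,"ry": 0,"rz": 0},{"tx": 0,"ty": 0,"tz": -5,"rx": 0,"ry": 0,"rz": 0},{"tx": 0,"ty": 0,"tz": 0,"rx": 0,"ry": 0,"rz": 0},{"tx": 0,"ty": 0,"tz": 0,"rx": 0,"ry": 0,"rz": 0}]'

```text
time: 15.0
tool_pos: [481.4, 9.2, 17.9]
tcp_rot: [3.141, -0.001, 0.002]
contact_force: [0.1, 0.3, 0.1]
grip_width: 91.8
finger_force: 0.0
```

>>> carry_out --plan '[{"tx": 0,"ty": 0,"tz": 0,"rx": 0,"ry": 0,"rz": 0},{"tx": 0,"ty": 0,"tz": 0,"rx": 0,"ry": 0,"rz": 0},{"tx": 0,"ty": 0,"tz": 0,"rx": 0,"ry": 0,"rz": 0},{"tx": 0,"ty": 0,"tz": 0,"rx": 0,"ry": 0,"rz": 0},{"tx": 0,"ty": 0,"tz": 0,"rx": 0,"ry": 0,"rz": 0},{"tx": 0,"ty": 0,"tz": 0,"rx": 0,"ry": 0,"rz": 0},{"tx": 0,"ty": 0,"tz": 0,"rx": 0,"ry": 0,"rz": 0},{"tx": 0,"ty": 0,"tz": 0,"rx": 0,"ry": 0,"rz": 0}]' --gripper 0.55

```text
time: 15.8
tool_pos: [480.7, 9.8, 17.4]
tcp_rot: [3.142, -0.0, 0.003]
contact_force: [-0.1, 0.3, 3.3]
grip_width: 58.9
finger_force: 30.0
```

>>> carry_out --plan '[{"tx": 0,"ty": 0,"tz": 8,"rx": 0,"ry": 0,"rz": 0},{"tx": 0,"ty": 0,"tz": 25,"rx": 0,"ry": 0,"rz": 0},{"tx": 0,"ty": 0,"tz": 30,"rx": 0,"ry": 0,"rz": 0},{"tx": -5,"ty": -20,"tz": 20,"rx": 0,"ry": 0,"rz": 0},{"tx": -10,"ty": -38,"tz": 5,"rx": 0,"ry": 0,"rz": 0},{"tx": -10,"ty": -38,"tz": 0,"rx": 0,"ry": 0,"rz": 0},{"tx": -10,"ty": -38,"tz": 0,"rx": 0,"ry": 0,"rz": 0},{"tx": -10,"ty": -38,"tz": 0,"rx": 0,"ry": 0,"rz": 0},{"tx": -10,"ty": -38,"tz": 0,"rx": 0,"ry": 0,"rz": 0},{"tx": -10,"ty": -38,"tz": 0,"rx": 0,"ry": 0,"rz": 0},{"tx": -10,"ty": -38,"tz": 0,"rx": 0,"ry": 0,"rz": 0},{"tx": -10,"ty": -38,"tz": 0,"rx": 0,"ry": 0,"rz": 0}]'

```text
time: 17.0
tool_pos: [394.7, -315.6, 105.4]
tcp_rot: [-3.141, 0.0, 0.003]
contact_force: [0.7, -0.2, -1.2]
grip_width: 59.2
finger_force: 30.0
```

>>> carry_out --plan '[{"tx": -8,"ty": -25,"tz": 0,"rx": 0,"ry": 0,"rz": 0},{"tx": 0,"ty": 0,"tz": 0,"rx": 0,"ry": 0,"rz": 0},{"tx": 0,"ty": 0,"tz": -20,"rx": 0,"ry": 0,"rz": 0},{"tx": 0,"ty": 0,"tz": -15,"rx": 0,"ry": 0,"rz": 0},{"tx": 0,"ty": 0,"tz": -5,"rx": 0,"ry": 0,"rz": 0},{"tx": 0,"ty": 0,"tz": 0,"rx": 0,"ry": 0,"rz": 0},{"tx": 0,"ty": 0,"tz": 0,"rx": 0,"ry": 0,"rz": 0}]'

```text
time: 17.7
tool_pos: [388.0, -339.1, 65.8]
tcp_rot: [3.141, -0.0, 0.003]
contact_force: [-0.3, -0.3, -1.8]
grip_width: 59.0
finger_force: 30.0
```

>>> carry_out --plan '[{"tx": 0,"ty": 0,"tz": -3,"rx": 0,"ry": 0,"rz": 0},{"tx": 0,"ty": 0,"tz": -1,"rx": 0,"ry": 0,"rz": 0},{"tx": 0,"ty": 0,"tz": -1,"rx": 0,"ry": 0,"rz": 0},{"tx": 0,"ty": 0,"tz": -1,"rx": 0,"ry": 0,"rz": 0},{"tx": 0,"ty": 0,"tz": 0,"rx": 0,"ry": 0,"rz": 0},{"tx": 0,"ty": 0,"tz": 0,"rx": 0,"ry": 0,"rz": 0}]'

```text
time: 18.3
tool_pos: [387.6, -339.3, 59.4]
tcp_rot: [3.141, -0.0, 0.003]
contact_force: [-0.9, 0.4, 1.1]
grip_width: 59.2
finger_force: 30.0
```

>>> carry_out --plan '[{"tx": 0,"ty": 0,"tz": -0.5,"rx": 0,"ry": 0,"rz": 0},{"tx": 0,"ty": 0,"tz": 0,"rx": 0,"ry": 0,"rz": 0}]'

```text
time: 18.5
tool_pos: [387.6, -339.3, 59.4]
tcp_rot: [3.141, -0.0, 0.003]
contact_force: [-1.4, 2.2, 6.0]
grip_width: 59.2
finger_force: 30.0
```

>>> carry_out --plan '[{"tx": 0,"ty": 0,"tz": 0,"rx": 0,"ry": 0,"rz": 0},{"tx": 0,"ty": 0,"tz": 0,"rx": 0,"ry": 0,"rz": 0},{"tx": 0,"ty": 0,"tz": 0,"rx": 0,"ry": 0,"rz": 0},{"tx": 0,"ty": 0,"tz": 0,"rx": 0,"ry": 0,"rz": 0},{"tx": 0,"ty": 0,"tz": 0,"rx": 0,"ry": 0,"rz": 0},{"tx": 0,"ty": 0,"tz": 0,"rx": 0,"ry": 0,"rz": 0},{"tx": 0,"ty": 0,"tz": 10,"rx": 0,"ry": 0,"rz": 0},{"tx": 0,"ty": 0,"tz": 30,"rx": 0,"ry": 0,"rz": 0},{"tx": 0,"ty": 0,"tz": 30,"rx": 0,"ry": 0,"rz": 0}]' --gripper 0

```text
time: 19.4
tool_pos: [387.3, -338.9, 129.8]
tcp_rot: [-3.141, 0.001, 0.003]
contact_force: [0.4, 0.2, 0.2]
grip_width: 92.1
finger_force: 0.0
```

>>> carry_out --plan '[{"tx": 10,"ty": 17,"tz": 0,"rx": 0,"ry": 0,"rz": 0},{"tx": 20,"ty": 34,"tz": 0,"rx": 0,"ry": 0,"rz": 0},{"tx": 20,"ty": 34,"tz": 0,"rx": 0,"ry": 0,"rz": 0},{"tx": 20,"ty": 34,"tz": 0,"rx": 0,"ry": 0,"rz": 0},{"tx": 20,"ty": 34,"tz": 0,"rx": 0,"ry": 0,"rz": 0},{"tx": 20,"ty": 34,"tz": 0,"rx": 0,"ry": 0,"rz": 0},{"tx": 20,"ty": 34,"tz": 0,"rx": 0,"ry": 0,"rz": 0},{"tx": 20,"ty": 34,"tz": 0,"rx": 0,"ry": 0,"rz": 0},{"tx": 20,"ty": 34,"tz": 0,"rx": 0,"ry": 0,"rz": 0},{"tx": 20,"ty": 34,"tz": 0,"rx": 0,"ry": 0,"rz": 0},{"tx": 23,"ty": 34,"tz": 0,"rx": 0,"ry": 0,"rz": 0},{"tx": 0,"ty": 0,"tz": 0,"rx": 0,"ry": 0,"rz": 0}]'

```text
time: 20.6
tool_pos: [602.6, 21.9, 129.4]
tcp_rot: [-3.141, -0.003, 0.007]
contact_force: [0.6, 0.6, 0.3]
grip_width: 91.6
finger_force: 0.0
```

```bash
python3 - <<'E'
from h import *
print(bot.get_obs()["tool_pos"])
m=bot.camera_model("wrist");a=bot.capture("wrist")
cv2.imwrite("pics/w4.png",a[:,:,::-1])
c=blob(a,(230,150,420,300),lambda h,s,v:(v>220)&(s<25))
p=np.array([fish(m,q[0],50)[:2] for q in c]).astype(np.float32);print(cv2.minAreaRect(p))
E
```

```text
[602.61307165  21.8965844  129.43588398]
((600.8131103515625, 19.25360870361328), (56.916629791259766, 57.291202545166016), 0.617910623550415)
```

View pics/w4.png

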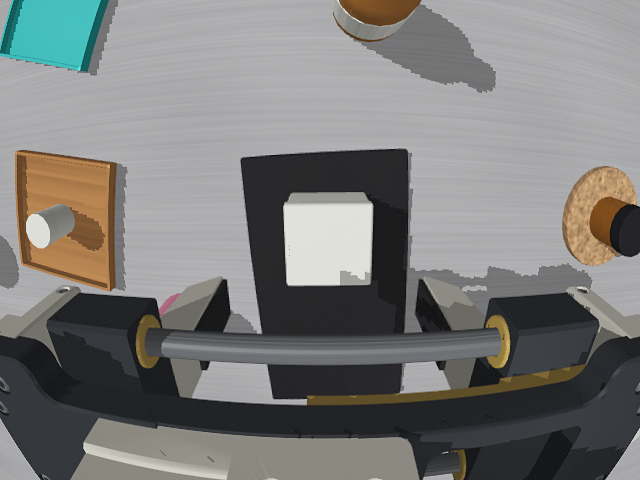

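The tub's top is centred at (329,243) between the fingers, with yaw about 0.6°. I'll go down on it.

>>> carry_out --plan '[{"tx": 0,"ty": 0,"tz": -30,"rx": 0,"ry": 0,"rz": 0},{"tx": 0,"ty": 0,"tz": -30,"rx": 0,"ry": 0,"rz": 0},{"tx": 0,"ty": 0,"tz": 0,"rx": 0,"ry": 0,"rz": 0.01},{"tx": 0,"ty": 0,"tz": 0,"rx": 0,"ry": 0,"rz": 0}]'

```text
time: 21.05
tool_pos: [600.3, 16.9, 69.4]
tcp_rot: [3.141, 0.001, 0.012]
contact_force: [0.7, 0.1, -0.0]
grip_width: 91.8
finger_force: 0.0
```

>>> carry_out --plan '[{"tx": 0,"ty": 0,"tz": -20,"rx": 0,"ry": 0,"rz": 0},{"tx": 0,"ty": 0,"tz": -20,"rx": 0,"ry": 0,"rz": 0},{"tx": 0,"ty": 0,"tz": -10,"rx": 0,"ry": 0,"rz": 0},{"tx": 0,"ty": 0,"tz": 0,"rx": 0,"ry": 0,"rz": 0},{"tx": 0,"ty": 0,"tz": 0,"rx": 0,"ry": 0,"rz": 0}]'

```text
time: 21.55
tool_pos: [601.4, 17.5, 20.1]
tcp_rot: [3.141, -0.002, 0.013]
contact_force: [0.3, -0.1, 0.0]
grip_width: 91.6
finger_force: 0.0
```

>>> carry_out --plan '[{"tx": 0,"ty": 0,"tz": 0,"rx": 0,"ry": 0,"rz": 0},{"tx": 0,"ty": 0,"tz": 0,"rx": 0,"ry": 0,"rz": 0},{"tx": 0,"ty": 0,"tz": 0,"rx": 0,"ry": 0,"rz": 0},{"tx": 0,"ty": 0,"tz": 0,"rx": 0,"ry": 0,"rz": 0},{"tx": 0,"ty": 0,"tz": 0,"rx": 0,"ry": 0,"rz": 0},{"tx": 0,"ty": 0,"tz": 0,"rx": 0,"ry": 0,"rz": 0},{"tx": 0,"ty": 0,"tz": 0,"rx": 0,"ry": 0,"rz": 0},{"tx": 0,"ty": 0,"tz": 0,"rx": 0,"ry": 0,"rz": 0}]' --gripper 0.55

```text
time: 22.35
tool_pos: [600.7, 17.8, 18.9]
tcp_rot: [3.141, -0.0, 0.013]
contact_force: [-1.1, -0.8, 3.2]
grip_width: 59.7
finger_force: 30.0
```

>>> carry_out --plan '[{"tx": 0,"ty": 0,"tz": 8,"rx": 0,"ry": 0,"rz": 0},{"tx": 0,"ty": 0,"tz": 25,"rx": 0,"ry": 0,"rz": 0},{"tx": 0,"ty": 0,"tz": 30,"rx": 0,"ry": 0,"rz": 0},{"tx": -10,"ty": 20,"tz": 20,"rx": 0,"ry": 0,"rz": 0},{"tx": -20,"ty": 37,"tz": 5,"rx": 0,"ry": 0,"rz": 0},{"tx": -20,"ty": 37,"tz": 0,"rx": 0,"ry": 0,"rz": 0},{"tx": -20,"ty": 37,"tz": 0,"rx": 0,"ry": 0,"rz": 0},{"tx": -20,"ty": 37,"tz": 0,"rx": 0,"ry": 0,"rz": 0},{"tx": -20,"ty": 37,"tz": 0,"rx": 0,"ry": 0,"rz": 0},{"tx": -20,"ty": 37,"tz": 0,"rx": 0,"ry": 0,"rz": 0},{"tx": -20,"ty": 37,"tz": 0,"rx": 0,"ry": 0,"rz": 0},{"tx": -20,"ty": 37,"tz": 0,"rx": 0,"ry": 0,"rz": 0}]'

```text
time: 23.55
tool_pos: [429.5, 335.1, 107.0]
tcp_rot: [3.141, 0.0, 0.013]
contact_force: [0.5, -0.8, -1.2]
grip_width: 59.4
finger_force: 30.0
```

>>> carry_out --plan '[{"tx": -13,"ty": 25,"tz": 0,"rx": 0,"ry": 0,"rz": 0},{"tx": 0,"ty": 0,"tz": 0,"rx": 0,"ry": 0,"rz": 0},{"tx": 0,"ty": 0,"tz": -20,"rx": 0,"ry": 0,"rz": 0},{"tx": 0,"ty": 0,"tz": -15,"rx": 0,"ry": 0,"rz": 0},{"tx": 0,"ty": 0,"tz": -5,"rx": 0,"ry": 0,"rz": 0},{"tx": 0,"ty": 0,"tz": 0,"rx": 0,"ry": 0,"rz": 0},{"tx": 0,"ty": 0,"tz": 0,"rx": 0,"ry": 0,"rz": 0}]'

```text
time: 24.25
tool_pos: [418.2, 358.6, 67.3]
tcp_rot: [-3.141, -0.001, 0.012]
contact_force: [-0.6, -0.4, -1.9]
grip_width: 59.8
finger_force: 30.0
```

>>> carry_out --plan '[{"tx": 0,"ty": 0,"tz": -3,"rx": 0,"ry": 0,"rz": 0},{"tx": 0,"ty": 0,"tz": -1,"rx": 0,"ry": 0,"rz": 0},{"tx": 0,"ty": 0,"tz": 0,"rx": 0,"ry": 0,"rz": 0},{"tx": 0,"ty": 0,"tz": 0,"rx": 0,"ry": 0,"rz": 0}]'

```text
time: 24.65
tool_pos: [417.6, 358.8, 62.9]
tcp_rot: [-3.142, -0.0, 0.013]
contact_force: [-0.4, -0.5, -2.4]
grip_width: 59.6
finger_force: 30.0
```

>>> carry_out --plan '[{"tx": 0,"ty": 0,"tz": -1,"rx": 0,"ry": 0,"rz": 0},{"tx": 0,"ty": 0,"tz": -1,"rx": 0,"ry": 0,"rz": 0},{"tx": 0,"ty": 0,"tz": 0,"rx": 0,"ry": 0,"rz": 0},{"tx": 0,"ty": 0,"tz": 0,"rx": 0,"ry": 0,"rz": 0}]'

```text
time: 25.05
tool_pos: [417.7, 358.9, 60.9]
tcp_rot: [-3.142, -0.0, 0.013]
contact_force: [-0.5, 0.2, 0.3]
grip_width: 59.5
finger_force: 30.0
```

>>> carry_out --plan '[{"tx": 0,"ty": 0,"tz": -0.7,"rx": 0,"ry": 0,"rz": 0},{"tx": 0,"ty": 0,"tz": 0,"rx": 0,"ry": 0,"rz": 0}]'

```text
time: 25.25
tool_pos: [417.7, 358.9, 60.9]
tcp_rot: [-3.141, -0.001, 0.013]
contact_force: [-2.6, -1.8, 6.9]
grip_width: 59.4
finger_force: 30.0
```

>>> carry_out --plan '[{"tx": 0,"ty": 0,"tz": 0,"rx": 0,"ry": 0,"rz": 0},{"tx": 0,"ty": 0,"tz": 0,"rx": 0,"ry": 0,"rz": 0},{"tx": 0,"ty": 0,"tz": 0,"rx": 0,"ry": 0,"rz": 0},{"tx": 0,"ty": 0,"tz": 0,"rx": 0,"ry": 0,"rz": 0},{"tx": 0,"ty": 0,"tz": 0,"rx": 0,"ry": 0,"rz": 0},{"tx": 0,"ty": 0,"tz": 0,"rx": 0,"ry": 0,"rz": 0},{"tx": 0,"ty": 0,"tz": 10,"rx": 0,"ry": 0,"rz": 0},{"tx": 0,"ty": 0,"tz": 30,"rx": 0,"ry": 0,"rz": 0},{"tx": 0,"ty": 0,"tz": 30,"rx": 0,"ry": 0,"rz": 0}]' --gripper 0

```text
time: 26.15
tool_pos: [417.3, 358.6, 131.1]
tcp_rot: [3.141, 0.001, 0.013]
contact_force: [-0.1, 0.5, 0.4]
grip_width: 91.8
finger_force: 0.0
```

>>> carry_out --plan '[{"tx": 0,"ty": -20,"tz": 20,"rx": 0,"ry": 0,"rz": 0},{"tx": 0,"ty": -40,"tz": 20,"rx": 0,"ry": 0,"rz": 0},{"tx": 0,"ty": -40,"tz": 10,"rx": 0,"ry": 0,"rz": 0},{"tx": 0,"ty": -40,"tz": 0,"rx": 0,"ry": 0,"rz": 0},{"tx": 0,"ty": -40,"tz": 0,"rx": 0,"ry": 0,"rz": 0},{"tx": 0,"ty": -40,"tz": 0,"rx": 0,"ry": 0,"rz": 0},{"tx": 0,"ty": -40,"tz": 0,"rx": 0,"ry": 0,"rz": 0},{"tx": 0,"ty": -40,"tz": 0,"rx": 0,"ry": 0,"rz": 0},{"tx": 0,"ty": -40,"tz": 0,"rx": 0,"ry": 0,"rz": 0},{"tx": 0,"ty": -10,"tz": 0,"rx": 0,"ry": 0,"rz": 0},{"tx": 0,"ty": 0,"tz": 0,"rx": 0,"ry": 0,"rz": 0}]'

```text
time: 27.25
tool_pos: [417.8, 7.7, 180.6]
tcp_rot: [3.141, -0.001, 0.01]
contact_force: [0.3, 0.8, -0.2]
grip_width: 91.8
finger_force: 0.0
```

```bash
python3 - <<'E'
from h import *
a=bot.capture("top");cv2.imwrite("pics/top1.png",a[:,:,::-1]);T=bot.camera_model("top")
cv2.imwrite("pics/top1c.png",cv2.resize(a[140:350,190:510],None,fx=2.5,fy=2.5)[:,:,::-1])
for n,b,f,z in[("tub",(222,270,262,308),lambda h,s,v:v>195,92),("pot",(250,210,295,250),lambda h,s,v:(v>190)&(s<60),44),("jar",(425,215,460,250),lambda h,s,v:v<75,56),("tin",(456,288,495,326),lambda h,s,v:v>130,92)]:
    try:
        p=np.array([onz(T,q[0],z)[:2] for q in blob(a,b,f)]).astype(np.float32);r=cv2.minAreaRect(p);print(n,np.round(r[0],1),np.round(r[1],1))
    except Exception as e:print(n,e)
E
```

```text
tub [418.4 359.2] [56.8 57.6]
pot [608.9 268.2] [27.6 27. ]
jar [ 613.7 -248.7] [42.6 46.5]
tin [ 389.  -338.4] [58.  59.6]
```

View pics/top1c.png

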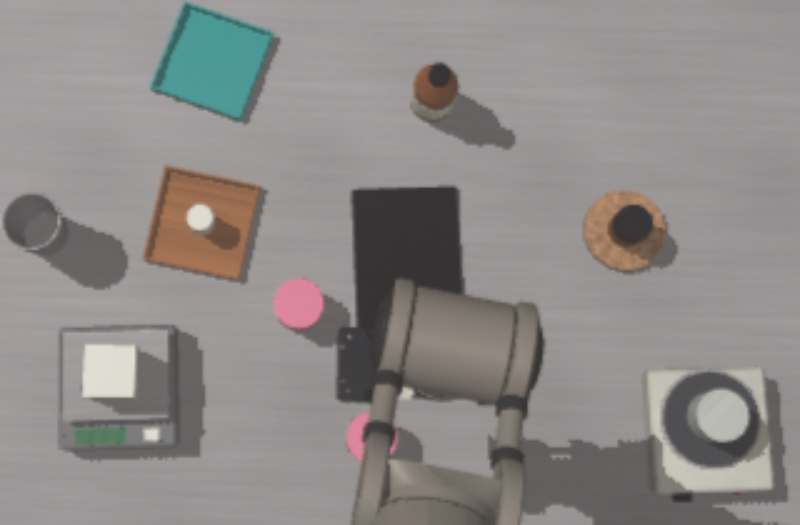

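All four containers stand upright, within about 4 mm of their middles by the top view. The bottle at (437,95) and the beaker at (33,222) look the same as in the first top view. I'll hand in the job.

```bash
python3 -c "
from plant import bot
print(bot.close_job())"
```

```text
the job is handed in; nothing more can be done
None
```

The tin is on the hotplate, the tub on the balance, the jar on the cork mat and the pot in the wooden dish, each upright and within about 4 mm of the middle in the last camera check; the bottle and beaker were left where they stood, and the job is handed in, with no verdict returned.

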